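# Roll the pipe onto the tape line

### The arm

A 6-joint arm with a two-finger parallel gripper is mounted at the origin on a cart in front of the work surface, level with it; the furniture and walls round the work are solid. World frame = base frame: x ahead of the robot, y to its left, z up, the work surface at z = 0. Lengths are in m, angles in rad, forces in N, time in s.
With the tool pointing down it reaches from about 0.275 to 1 m from the base axis. Payload 8.4 kg.
Tool frame: the origin (TCP) lies midway between the tips of the shut fingers; the grasp point (between the pads) lies 19 mm behind it; z points along the fingers, y is the line along which they close (so a half turn about z gives the same grasp; the last joint's range is limited). The gripper opens to 85 mm and grips with 20 to 120 N. Pads are 22 mm wide; open, the fingers measure 114 mm over their backs; the gripper's body (76 mm by 85 mm) begins 54 mm behind the grasp point. The pads swing forward as they close: fully open they stand 13 mm farther back than shut.
Start: joints at [-1.126, 0.353, 1.633, -0, 1.155, -0.002], TCP at [0.27, -0.564, 0.231] pointing down, gripper open.
Joint ranges: [-2.63, 2.63], [-0.92, 2.1], [0.06, 2.66], [-1.3, 4.44], [0, 2.69], [-3.02, 3.02]. Speed limits (rad/s): [2.22, 2.22, 2.79, 3.14, 3.14, 3.14].

### API

Orientations are given as a rotation vector (axis times angle).
In Python, from workcell import bot gives the robot as it stands. The module is installed in compiled form; this text tells all that it offers.
- The arm moves only by the shell command python3 -m creep 'ROWS' [OPENING] [FORCE]. ROWS is text: rows parted by semicolons, each of 6 numbers parted by spaces: the shift along the tool's x, y, z in units of 60 mm (1.0 is 60 mm), then the turn, a rotation vector about the tool's x, y, z in rad. A call has exactly 10 rows; each row shifts and turns the commanded pose from where the row before left it, along the tool's axes as they then stand; what a row does not reach is not made up. A row lasts 1/8 s, in which the tool goes at most 62.5 mm and 10.7 degrees, less where a joint would pass 70% of its speed; a pose out of reach is approached as far as the arm can. A call is refused whole if a number of a shift passes 1 or a number of a turn 0.188, either way. A call with a gripper value outside its range is refused whole. OPENING is the opening in per cent of the stroke, from 0 (shut) to 100 (fully open), set as the call begins (- or left out, the last holds). The fingers move at their own pace and stop on an object; FORCE is the grip in N (left out, the last holds). Time passes only in rows, so rows that do not move let the fingers close, or fill a call up. It gives the time, the measured TCP pose, the force, the opening and the grip force at its end, in the units of the state.
- bot.get_obs(): the state, without advancing time (a new reading comes with each control period).
- bot.grab_frame(name): name is "scene" or "side" or "wrist"; returns (picture, depth): 384x512x3 uint8, blue, green, red; 384x512 float32, m along the optical axis (not along the pixel's ray), 0 where there is no reading.
- bot.camera_model(name): a dict with "vertical_fov" (degrees; the focal length in pixels is half the picture's height over the tangent of half this angle, whatever the lens; pixels are square), "cx", "cy" (the principal point, pixels), "camera_from_world" (4x4, takes a point from world to camera coordinates). Camera axes: x right, y down, z forward; pixel columns grow to the right and rows downward; lengths in m; the calibration is good to about 2 mm. A picture is of the moment at which its call begins: read the wrist's pose just before it. camera_model takes no time and is no camera call; for the wrist camera it gives the pose at the moment of the call.
- bot.sign_off(): hands the job in; it is judged then, once.
The state is a dict: "time_s": time; "joints": joint angles; "dq": joint speeds; "tau": joint torques, N m; "tool_pos": TCP position; "tcp_rot": TCP orientation; "force": force on the tool from outside, world axes, zero at the start; "wrist_torque": the same for the moment, N m; "opening": finger opening in m; "grasp_force": force on a finger pad.
Only numpy, scipy, OpenCV 4.12 (cv2) and the standard library are available. Lean on these libraries where they do the work, as an engineer would, in place of code of your own. Each camera call takes 0.05 s, during which the arm holds its last target. There are 200 camera calls.

### The job

The white waste pipe is to be sawn on the line of red tape on the bench. Roll the pipe over to the tape by pushing on top of it with the fingertips, and let it stop lying centrally along the tape, covering it, and leave it there. Never pick it up, grip it or reach down beside it to shove it, and leave the other things on the bench alone.

Things in the scene. Friction and masses are not known exactly. Their poses are not given: they have to be found in the camera images.
- pipe_center (a point): Centre of a loose straight white plastic pipe, 300 mm long, 40.4 mm across, 0.2 kg, lying on the bench (centre 20 mm up, top 40 mm up), nearly parallel to the tape (within 3 degrees), 85 to 150 mm to the left or right of it, nothing between. Its length runs along this frame's own y axis, roughly straight ahead of the robot; x and z turn as it rolls
- pipe: The same pipe; origin on its surface, so use its centre. Friction on the bench about 0.6; rolling resistance stops it within about 10 mm from 0.1 m/s. A fingertip dragging its top without slip moves the pipe half as far as the fingertip travels, so the fingertip runs ahead of it and several short strokes may be needed
- pipe_stripe (a point): Point on the blue stripe (6 mm wide, along the whole pipe) half-way along the pipe, on its surface, 20.2 mm from its axis: 40 mm up at the start, near 0 when the pipe has rolled half a turn (63 mm of travel)
- tape_line: Straight strip of thin red tape stuck flat on the bench (cannot move, no thickness to speak of), 320 mm long along its own y axis, 12 mm wide along its own x axis; origin at its middle, on the bench top
- white_tub: Bystander, not to be moved: small open light-grey tub, 65x76x56 mm; origin at the middle of its underside
- pliers: Bystander, not to be moved: pliers with red handles, 63x173x17 mm, lying flat; origin at the middle of its underside
- tape_measure: Bystander, not to be moved: yellow tape measure, 38x83x62 mm; origin at the middle of its underside
- level: Bystander, not to be moved: yellow torpedo level, 25x230x44 mm; origin at the middle of its underside
- screwdriver: Bystander, not to be moved: red-handled screwdriver, 31x183x28 mm, lying; origin at the middle of its underside
- masking_roll: Bystander, not to be moved: roll of masking tape, 104x102x25 mm, lying flat; origin at the middle of its underside

How it is judged:
On the way:
1. the pipe has been rolled over: its blue stripe has turned to the underside (height (world z) of pipe_stripe below 0.009 m), for 0.02 s.
At the end, for the whole second after the job is handed in: the pipe lies at rest on the bench over the tape: its centre within 10 mm of the tape's centre line and within 50 mm of the tape's middle along it, its length parallel to the tape within 0.12 rad (x of pipe_center in the frame of tape_line between -0.01 and 0.01 m and y of pipe_center in the frame of tape_line between -0.05 and 0.05 m and angle between the y axis of pipe_center and the y axis of tape_line, either way round below 0.12 rad and height (world z) of pipe_center between 0.015 and 0.026 m and linear speed of pipe below 0.01 m/s); the robot touches nothing.
It fails at once if the pipe is lifted off the bench (centre over 32 mm up) (height (world z) of pipe_center above 0.032 m).
It fails at once if the pipe is gripped or shoved with the fingers down beside it (fingers touch it with the grasp point below the pipe's top, under 40 mm up) (contact force between the fingers and pipe above 0.5 N and height (world z) of the grasp point below 0.04 m).
It fails at once if a bystander is moved by more than 20 mm (distance of any of white_tub, pliers, tape_measure, level, screwdriver, masking_roll from where it was at the start of the episode above 0.02 m).
It also fails if it takes over 64 s, if anything falls off the work surface, if the arm or the gripper's body presses on something with over 40 N, if the wrist force passes 120 N, or if a joint passes its speed limit or range.

## Working session

There is one attempt and no reset: what is moved stays moved. The work goes in short steps, Python scripts to look and compute and a shell command to move; the robot and the scene stay as the last step left them, time stands still between calls to the robot, and variables do not carry over. Pictures are saved under pics/ and viewed, at most 10 in all, crops included, and the job is handed in when it is done.

```bash
mkdir -p pics
cat > h.py <<'E'
import numpy as np, cv2
from workcell import bot
from scipy.spatial.transform import Rotation as R
def cam(n):
    m=bot.camera_model(n); f=192/np.tan(np.radians(m["vertical_fov"])/2); return f,m["cx"],m["cy"],np.array(m["camera_from_world"])
def px2w(c,u,v,z):
    f,cx,cy,T=c; Rw=T[:3,:3].T; o=-Rw@T[:3,3]; d=Rw@np.array([(u-cx)/f,(v-cy)/f,1]); return o+d*(z-o[2])/d[2]
def w2px(c,p):
    f,cx,cy,T=c; q=T[:3,:3]@np.array(p)+T[:3,3]; return cx+f*q[0]/q[2],cy+f*q[1]/q[2]
E
python3 - <<'E'
from h import *
o=bot.get_obs(); print(o)
for n in ("scene","side"):
    c=cam(n); print(n,c)
    p,d=bot.grab_frame(n); np.savez('pics/%s0.npz'%n,p=p,d=d,T=c[3],k=c[:3]); cv2.imwrite('pics/%s0.png'%n,cv2.resize(p,(768,576)))
E
```

```text
{'time_s': 0.0, 'joints': array([-1.12641382e+00,  3.53703202e-01,  1.63412812e+00, -1.98018467e-05,
        1.15521509e+00, -2.43144111e-03]), 'dq': array([-0.00058681,  0.00079468, -0.00119573, -0.00037108, -0.0003776 ,
        0.00332461]), 'tau': array([ 3.42553474e-03, -6.05252266e+01, -3.42072916e+01, -1.12062389e-05,
        9.20211605e-03, -7.88765448e-06]), 'tool_pos': array([ 0.26982881, -0.56321935,  0.23052988]), 'tcp_rot': array([-3.06213657e+00, -6.95728806e-01,  5.28032839e-04]), 'force': array([-0.73418398, -0.2727562 ,  0.67946827]), 'wrist_torque': array([-0.00546032, -0.02571022, -0.08847117]), 'grasp_force': 0.0, 'opening': 0.0853527270937435}
scene (np.float64(364.86666584283404), 256.43821380175063, 188.78915393922205, array([[-0.82200111, -0.56929473,  0.01475403,  0.44744409],
       [-0.3594247 ,  0.49852697, -0.78885027,  0.26333726],
       [ 0.44173302, -0.65373876, -0.61440831,  1.02595022],
       [ 0.        ,  0.        ,  0.        ,  1.        ]]))
side (np.float64(350.44055002191567), 248.92100163478486, 189.7870106783517, array([[ 0.99991474, -0.00677491,  0.01116285, -0.56981729],
       [ 0.00386738, -0.66286804, -0.74872626,  0.0306932 ],
       [ 0.01247205,  0.74870559, -0.66278532,  1.19235579],
       [ 0.        ,  0.        ,  0.        ,  1.        ]]))
```

View pics/scene0.png

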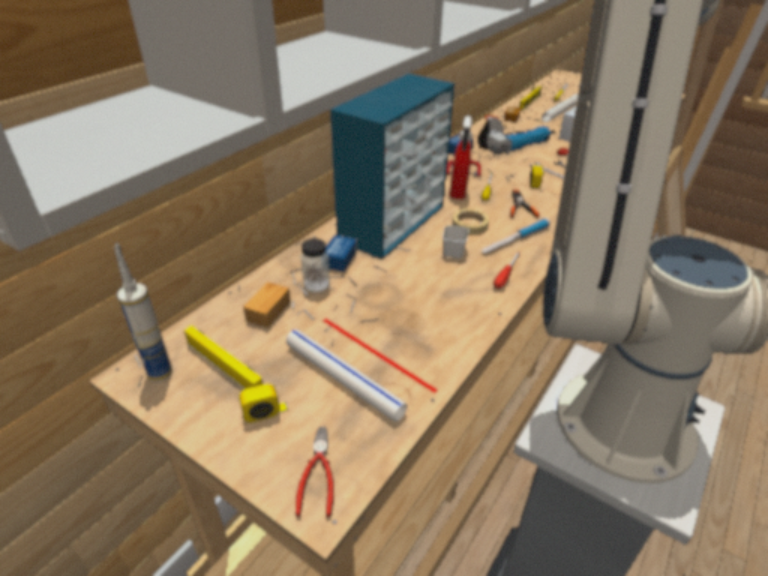

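The scene picture shows the tape from about (325,321) to (436,390) and the pipe from (290,340) to (402,411), with the blue stripe on top. The pliers and tape measure are beyond the pipe, and the tub, screwdriver and roll are beyond the tape.

Run:
```python
from h import *
c=cam("scene"); s=cam("side")
for u,v,z in [(325,321,0),(436,390,0),(294,333,.04),(402,403,.04),(455,258,0),(500,287,0),(320,430,0),(300,512,0),(272,402,.06),(190,330,.044)]:
    w=px2w(c,u/1.5,v/1.5,z); print(u,v,w.round(3),np.round(np.array(w2px(s,w))*1.5))
```

```text
325 321 [0.637 0.103 0.   ] [401. 270.]
436 390 [ 0.328  0.133 -0.   ] [275. 262.]
294 333 [0.636 0.203 0.04 ] [399. 233.]
402 403 [0.348 0.228 0.04 ] [286. 226.]
455 258 [ 0.518 -0.288  0.   ] [347. 404.]
500 287 [ 0.368 -0.244  0.   ] [270. 385.]
320 430 [0.454 0.339 0.   ] [330. 215.]
300 512 [0.377 0.48  0.   ] [307. 188.]
272 402 [0.531 0.375 0.06 ] [358. 189.]
190 330 [0.815 0.326 0.044] [464. 205.]
```

View pics/side0.png

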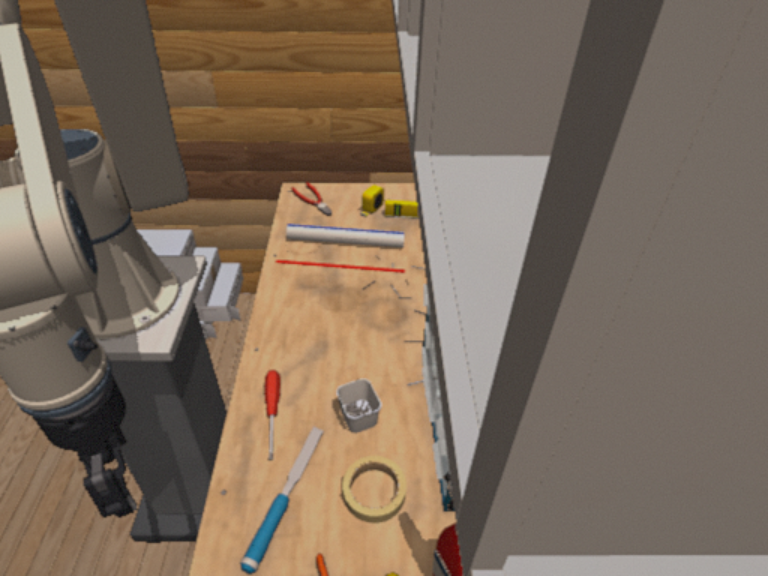

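The side picture agrees: the tape runs (276,262) to (405,270), the pipe lies above it in the picture (world left), and the way between them is clear. I'll turn the tool so its y axis runs along the pipe and go above it.

```bash
cat > plan.py <<'E'
from h import *
import sys
o=bot.get_obs(); M=R.from_rotvec(o["tcp_rot"]).as_matrix()
t=np.array([float(a) for a in sys.argv[1:4]])
print("t",o["time_s"],"pos",o["tool_pos"].round(4),"F",o["force"].round(1),"x",M[:,0].round(3),"y",M[:,1].round(3),"z",M[:,2].round(3),"units",(M.T@(t-o["tool_pos"])/.06).round(2))
E
python3 -m creep '0 0 0 0 0 -0.172;0 0 0 0 0 -0.172;0 0 0 0 0 -0.172;0 0 0 0 0 -0.172;0 0 0 0 0 -0.172;0 0 0 0 0 -0.172;0.8 0 0 0 0 0;1 0 0 0 0 0;1 0 0 0 0 0;1 0 0 0 0 0' 50
python3 plan.py 0.47 0.19 0.23
```

```text
time_s: 1.35
tool_pos: [0.2907, -0.3347, 0.231]
tcp_rot: [-2.322, -2.116, -0.0]
force: [1.0, -0.0, -0.1]
opening: 0.0427
grasp_force: 0.0
t 1.35 pos [ 0.2907 -0.3347  0.231 ] F [ 1.  -0.  -0.1] x [0.092 0.996 0.   ] y [ 0.996 -0.092 -0.   ] z [-0.  0. -1.] units [8.98 2.17 0.02]
```

```bash
python3 -m creep '1 0.24 0 0 0 0;1 0.24 0 0 0 0;1 0.24 0 0 0 0;1 0.24 0 0 0 0;1 0.24 0 0 0 0;1 0.24 0 0 0 0;1 0.24 0 0 0 0;1 0.24 0 0 0 0;0.9 0.24 0 0 0 0;0 0 0 0 0 0'
python3 plan.py 0.49 0.21 0.12
python3 - <<'E'
from h import *
c=cam("wrist"); p,d=bot.grab_frame("wrist"); print(c); cv2.imwrite('pics/w1.png',cv2.resize(p,(768,576)))
E
```

```text
time_s: 2.6
tool_pos: [0.4699, 0.1864, 0.2309]
tcp_rot: [-2.317, -2.121, -0.001]
force: [-0.6, -0.0, -0.4]
opening: 0.0427
grasp_force: 0.0
t 2.6 pos [0.4699 0.1864 0.2309] F [-0.6 -0.  -0.4] x [0.088 0.996 0.001] y [ 0.996 -0.088  0.   ] z [ 0.     0.001 -1.   ] units [0.42 0.3  1.85]
(np.float64(340.4278209327049), 256.5979939004371, 191.82822630390942, array([[ 9.95986597e-01, -8.95017676e-02, -3.62357967e-04,
        -4.50642745e-01],
       [-8.62478878e-02, -9.60843140e-01,  2.63328239e-01,
         1.85599594e-01],
       [-2.39165120e-02, -2.62240144e-01, -9.64706229e-01,
         4.37700052e-01],
       [ 0.00000000e+00,  0.00000000e+00,  0.00000000e+00,
         1.00000000e+00]]))
```

View pics/w1.png

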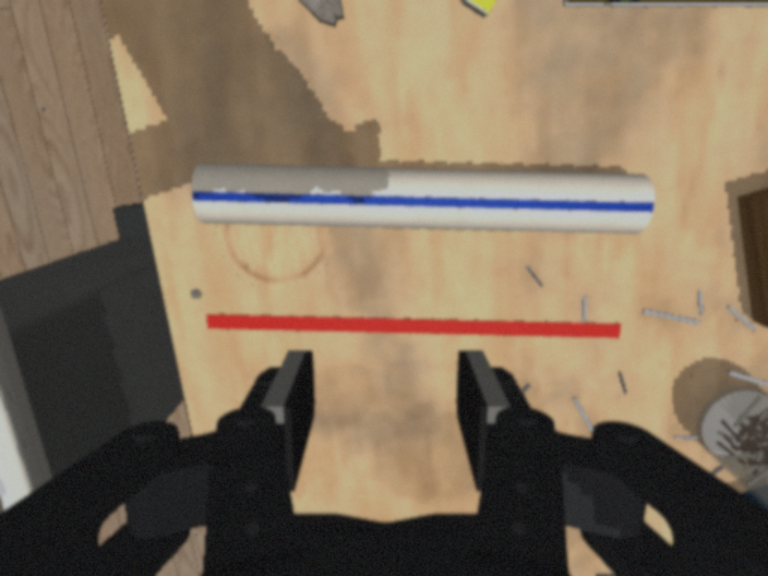

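The wrist picture shows the stripe from (193,196) to (653,207) and the tape from (207,321) to (620,330).

```bash
cat > off.py <<'E'
from h import *
import sys
# args: pipe-line left u v right u v at z=.04 (768 px)
T0,T1=np.load('tape.npy'); 
def rep(a,b):
    y=(T1-T0)/np.linalg.norm(T1-T0); x=np.array([-y[1],y[0],0]); q=(a+b)/2-(T0+T1)/2
    print("pipe mid",((a+b)/2).round(4),"tape x (left +)",(q@x).round(4),"y",(q@y).round(4),"angle",(np.arctan2((b-a)@x,(b-a)@y)).round(4))
E
python3 - <<'E'
from h import *
c=cam("wrist"); P=lambda u,v,z:px2w(c,u/1.5,v/1.5,z)
T=np.array([P(207,321,0),P(620,330,0)]);np.save('tape.npy',T);print(T,np.linalg.norm(T[1]-T[0]))
from off import rep
a,b=P(193,196,.04),P(653,207,.04);print(a,b,np.linalg.norm(b-a));rep(a,b)
E
python3 plan.py 0.4907 0.2187 0.06
```

```text
[[0.32568346 0.13504235 0.        ]
 [0.64298769 0.0990457  0.        ]] 0.3193395204943549
[0.34815779 0.23231387 0.04      ] [0.64357166 0.19849686 0.04      ] 0.2973431431126283
pipe mid [0.4959 0.2154 0.04  ] tape x (left +) 0.099 y 0.0004 angle -0.001
t 2.65 pos [0.4689 0.1845 0.2307] F [ 0.  -0.4  0.1] x [ 0.089  0.996 -0.001] y [ 0.996 -0.089 -0.001] z [-0.001 -0.    -1.   ] units [0.6  0.31 2.84]
```

```bash
python3 -m creep '0.24 0.14 0 0 0 0.024;0.24 0.14 0 0 0 0;0.24 0.14 0 0 0 0;0 0 0.6 0 0 0;0 0 0.6 0 0 0;0 0 0.6 0 0 0;0 0 0.6 0 0 0;0 0 0.4 0 0 0;0 0 0.18 0 0 0;0 0 0 0 0 0'
python3 plan.py 0.497 0.2245 0.05
```

```text
time_s: 3.9
tool_pos: [0.4988, 0.2234, 0.0522]
tcp_rot: [-2.346, -2.089, 0.001]
force: [-0.2, 0.3, 0.1]
opening: 0.0425
grasp_force: 0.0
t 3.9 pos [0.4988 0.2234 0.0522] F [-0.2  0.3  0.1] x [ 0.116  0.993 -0.   ] y [ 0.993 -0.116 -0.001] z [-0.001 -0.    -1.   ] units [ 0.02 -0.03  0.04]
```

Now feel down in small steps.

```bash
python3 -m creep '0 0 0.1 0 0 0;0 0 0.05 0 0 0;0 0 0.03 0 0 0;0 0 0 0 0 0;0 0 0 0 0 0;0 0 0 0 0 0;0 0 0 0 0 0;0 0 0 0 0 0;0 0 0 0 0 0;0 0 0 0 0 0'
python3 -m creep '0 0 0.025 0 0 0;0 0 0.025 0 0 0;0 0 0 0 0 0;0 0 0 0 0 0;0 0 0 0 0 0;0 0 0 0 0 0;0 0 0 0 0 0;0 0 0 0 0 0;0 0 0 0 0 0;0 0 0 0 0 0' | sed -n 2,4p
```

```text
time_s: 5.15
tool_pos: [0.4988, 0.2234, 0.0417]
tcp_rot: [-2.346, -2.089, 0.0]
force: [0.6, 0.4, -0.8]
opening: 0.0428
grasp_force: 0.0
tool_pos: [0.4988, 0.2235, 0.0387]
tcp_rot: [-2.346, -2.089, 0.0]
force: [0.4, -0.5, -0.2]
```

```bash
for i in 1 2; do python3 -m creep '0 0 0.012 0 0 0;0 0 0.012 0 0 0;0 0 0 0 0 0;0 0 0 0 0 0;0 0 0 0 0 0;0 0 0 0 0 0;0 0 0 0 0 0;0 0 0 0 0 0;0 0 0 0 0 0;0 0 0 0 0 0' | sed -n '2p;4p'; done
```

```text
tool_pos: [0.499, 0.2238, 0.0383]
force: [-4.4, 0.6, 13.3]
tool_pos: [0.4991, 0.2243, 0.0381]
force: [-8.8, 1.3, 29.0]
```

Contact is at TCP z ≈ 0.038 with about 10 N/mm. First stroke: ease off a little, drag 36 mm towards the tape, lift, and look.

```bash
python3 -m creep '0 0 -0.02 0 0 0;-0.1 0 0 0 0 0;-0.1 0 0 0 0 0;-0.1 0 0 0 0 0;-0.1 0 0 0 0 0;-0.1 0 0 0 0 0;-0.1 0 0 0 0 0;0 0 0 0 0 0;0 0 -0.2 0 0 0;0 0 0 0 0 0'
python3 - <<'E'
from h import *
c=cam("wrist"); np.savez('c.npz',T=c[3],k=c[:3]); p,d=bot.grab_frame("wrist"); cv2.imwrite('pics/w2.png',cv2.resize(p,(768,576)))
s=cam("scene");p,d=bot.grab_frame("scene"); cv2.imwrite('pics/s2.png',cv2.resize(p[190:310,150:330],(720,480),interpolation=2))
E
```

```text
time_s: 10.15
tool_pos: [0.4954, 0.188, 0.05]
tcp_rot: [2.346, 2.089, 0.003]
force: [0.7, 0.1, 0.0]
opening: 0.0425
grasp_force: 0.0
```

View pics/w2.png

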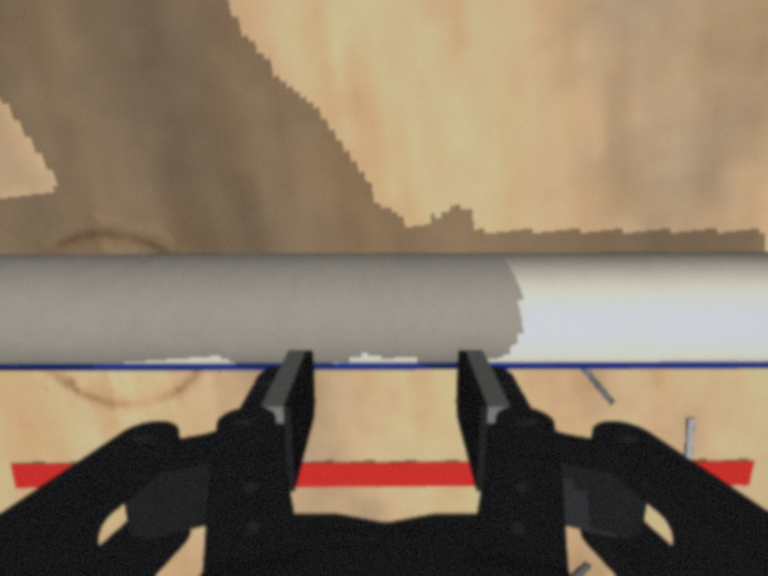

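The pipe rolled: its edges are at v≈254 and 367 in the picture, the stripe is on the front edge, and the pipe is still parallel. The tape is at v≈475.

```bash
cat > sil.py <<'E'
from h import *
from off import rep
def ax(c,u,v1,v2):
    f,cx,cy,T=c; m=np.tan((np.arctan((v1/1.5-cy)/f)+np.arctan((v2/1.5-cy)/f))/2)*f+cy
    return px2w(c,u/1.5,m,.0202)
E
python3 - <<'E'
from sil import *
k=np.load('c.npz'); c=(*k['k'],k['T'])
a,b=ax(c,30,255,366),ax(c,740,253,366); print(a,b); rep(a,b)
for u,v in((14,475),(752,472)):print(px2w(c,u/1.5,v/1.5,0))
E
```

```text
[0.37163617 0.21406334 0.0202    ] [0.62094246 0.18496703 0.0202    ]
pipe mid [0.4963 0.1995 0.0202] tape x (left +) 0.0833 y 0.0026 angle -0.0032
[0.32704627 0.1373818  0.        ]
[0.6448194  0.10118384 0.        ]
```

```bash
for i in 1; do python3 -m creep '0.32 0 0 0 0 0;0 0 0.15 0 0 0;0 0 0.05 0 0 0;-0.1 0 0 0 0 0;-0.1 0 0 0 0 0;-0.1 0 0 0 0 0;-0.1 0 0 0 0 0;-0.1 0 0 0 0 0;-0.1 0 0 0 0 0;0 0 -0.2 0 0 0'; done
cat > look.py <<'E'
from sil import *
import sys
c=cam("wrist"); np.savez('c.npz',T=c[3],k=c[:3]); p,d=bot.grab_frame("wrist"); cv2.imwrite(sys.argv[1],cv2.resize(p,(768,576)))
# pipe pixels by depth: world height over 10 mm, excluding gripper
f,cx,cy,T=c; v,u=np.mgrid[:384,:512]; q=np.stack([(u-cx)/f*d,(v-cy)/f*d,d],-1)-T[:3,3]; w=q@T[:3,:3]
ms=(w[...,2]>.03)&(w[...,2]<.0425)&(d>0)&(p.max(2)>90)
P=[]
for lo,hi in((40,130),(370,470)):
    m=ms&(u>lo)&(u<hi)&(w[...,2]>.03)
    y=w[m]; P.append(y.mean(0))
    # circle top: fit parabola z vs cross coordinate
T0,T1=np.load('tape.npy'); e=(T1-T0)/np.linalg.norm(T1-T0); x=np.array([-e[1],e[0],0])
for lo,hi in((40,130),(370,470)):
    m=ms&(u>lo)&(u<hi); s=(w[m]-(T0+T1)/2)@x; z=w[m][:,2]; k=np.polyfit(s,z,2); print("top at",(-k[1]/2/k[0]).round(4),"range",s.min().round(4),s.max().round(4),"ztop",np.polyval(k,-k[1]/2/k[0]).round(4),len(s))
E
python3 look.py pics/w3.png; python3 plan.py 0 0 0
```

```text
time_s: 11.5
tool_pos: [0.4919, 0.1705, 0.0484]
tcp_rot: [-2.346, -2.088, 0.003]
force: [0.0, -0.2, 1.0]
opening: 0.0426
grasp_force: 0.0
top at 0.0636 range 0.0465 0.082 ztop 0.0401 5839
top at 0.0634 range 0.0467 0.0818 ztop 0.04 6446
t 11.55 pos [0.4929 0.171  0.05  ] F [ 0.7 -1.2  0.9] x [0.116 0.993 0.   ] y [ 0.993 -0.116  0.   ] z [ 0.  0. -1.] units [-3.78 -7.83  0.83]
```

```bash
for i in 1 2; do python3 -m creep '0.3 0 0 0 0 0;0 0 0.15 0 0 0;0 0 0.05 0 0 0;-0.1 0 0 0 0 0;-0.1 0 0 0 0 0;-0.1 0 0 0 0 0;-0.1 0 0 0 0 0;-0.1 0 0 0 0 0;-0.1 0 0 0 0 0;0 0 -0.2 0 0 0' | sed -n '2p;4p'; done
python3 look.py pics/w4.png; python3 plan.py 0 0 0
```

```text
tool_pos: [0.4897, 0.1528, 0.0483]
force: [-0.4, -0.1, 0.2]
tool_pos: [0.4876, 0.1348, 0.0482]
force: [-0.1, 0.6, 0.0]
top at 0.0241 range 0.0067 0.0422 ztop 0.0401 5777
top at 0.0239 range 0.0069 0.0426 ztop 0.04 6442
t 14.1 pos [0.4885 0.1352 0.0497] F [ 0.  -1.   0.3] x [ 0.116  0.993 -0.   ] y [ 0.993 -0.116 -0.   ] z [-0. -0. -1.] units [-3.18 -7.83  0.83]
```

```bash
python3 -m creep '0.19 0 0 0 0 0;0 0 0.15 0 0 0;0 0 0.05 0 0 0;-0.09 0 0 0 0 0;-0.09 0 0 0 0 0;-0.09 0 0 0 0 0;-0.09 0 0 0 0 0;0 0 0 0 0 0;0 0 -0.2 0 0 0;0 0 0 0 0 0' | sed -n '2p;4p'
python3 look.py pics/w5.png; python3 plan.py 0 0 0
```

```text
tool_pos: [0.4875, 0.1253, 0.0489]
force: [0.4, -0.2, -1.5]
top at 0.0128 range -0.0046 0.0313 ztop 0.0401 5703
top at 0.0126 range -0.0048 0.0309 ztop 0.0401 6333
t 15.4 pos [0.4872 0.1252 0.0486] F [ 0.1 -0.1 -0.1] x [ 0.115  0.993 -0.   ] y [ 0.993 -0.115 -0.   ] z [-0. -0. -1.] units [-3.01 -7.83  0.81]
```

View pics/w5.png

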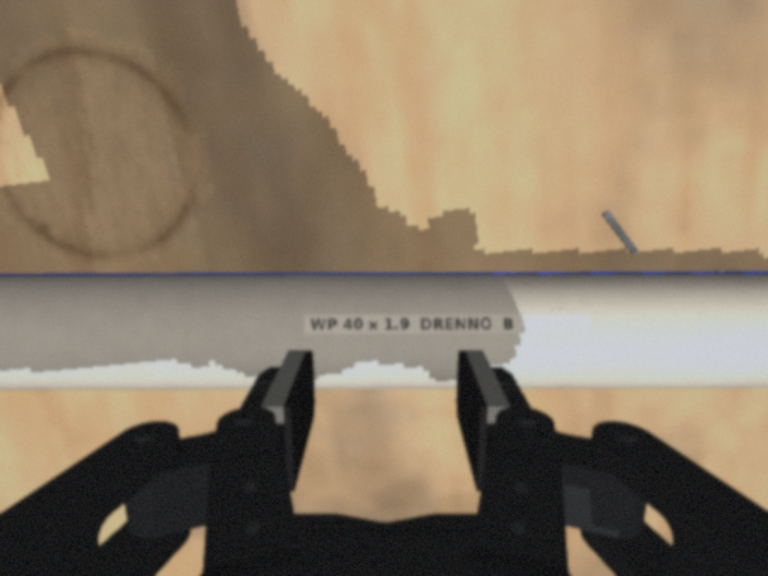

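The stripe has passed beneath and is coming up at the back edge (v≈273), and the tape is hidden under the pipe's lower side. About 11 mm is left, so I'll repeat the same stroke.

```bash
python3 -m creep '0.19 0 0 0 0 0;0 0 0.15 0 0 0;0 0 0.05 0 0 0;-0.09 0 0 0 0 0;-0.09 0 0 0 0 0;-0.09 0 0 0 0 0;-0.09 0 0 0 0 0;0 0 0 0 0 0;0 0 -0.2 0 0 0;0 0 0 0 0 0' | sed -n '2p;4p'
python3 look.py pics/w6.png
python3 -m creep '0 0 -0.3 0 0 0;0 0 -0.7 0 0 0;0 0 -0.7 0 0 0;0 0 -0.7 0 0 0;0 0 -0.6 0 0 0;0 0 0 0 0 0;0 0 0 0 0 0;0 0 0 0 0 0;0 0 0 0 0 0;0 0 0 0 0 0' | sed -n '2p;4p'
python3 look.py pics/w7.png
```

```text
tool_pos: [0.4865, 0.1151, 0.0492]
force: [0.0, -0.1, -0.5]
top at 0.0015 range -0.0156 0.0198 ztop 0.0401 5678
top at 0.0013 range -0.0157 0.0198 ztop 0.0401 6306
tool_pos: [0.486, 0.1149, 0.2285]
force: [0.5, 0.6, 0.1]
top at 0.0017 range -0.0154 0.0197 ztop 0.0401 791
top at 0.0014 range -0.0154 0.0195 ztop 0.0399 1232
```

View pics/w7.png

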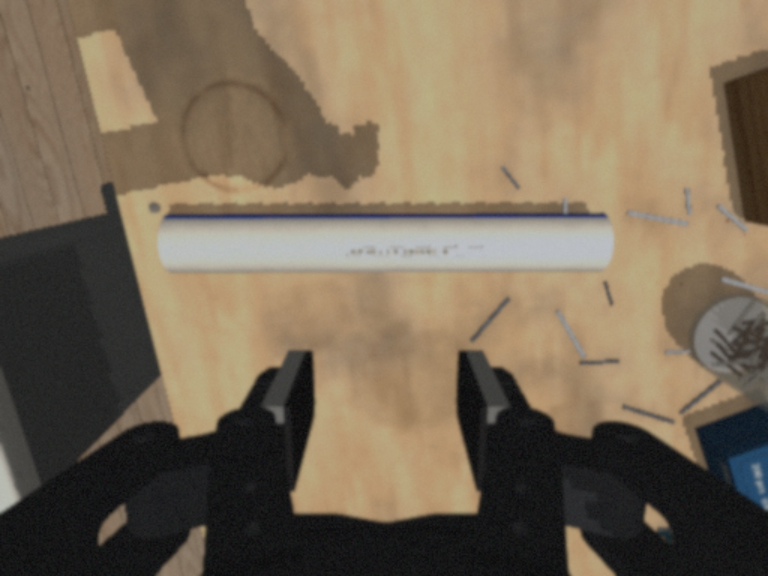

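The pipe lies along (160–612, ~243) and hides the tape completely. It is about 1.5 mm off the tape's line and parallel to it, and the gripper is well clear.

```bash
python3 -c "
from workcell import bot
print(bot.sign_off())"
```

```text
the job is handed in; nothing more can be done
None
```

The pipe was rolled by fingertip strokes on its top to about 1.5 mm from the tape's centre line by my measurement, parallel to it and covering it; no bystander was in the fingers' path, and the job is handed in (no verdict was returned).

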